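Fetch the scale weight from under the shelf

TASK

A brass ring weight from the scale has slid to the back under the low green shelf: take the flat orange-handled probe, reach in, let the pin at its end down into the ring until it bears on the table, and drag the ring right out in front of the shelf with the pin sliding lightly on the table (touching it, but never pressing on table or ring with more than 12 N). Then lay the probe down on the table clear of the shelf, and set the ring gently, flat, in the middle of the scale's pan. Do not push on the shelf, and leave all the other stock where it stands.

Things in the scene. Friction and masses are not known exactly. Their poses are not given: they have to be found in the camera images.
- shelf: low green slatted shelf fixed to the table, 340 long (own x) x 140 deep (own y) x 56 high; origin at the centre of its footprint on the table. Its slats' underside is 50 above the table; 10 thick side panels close both ends, a 10 thick, 26 high rail its back (own +y); only the long front on own -y, facing roughly the robot's right (world -y), is open, free from end to end
- shelf_mouth (a point): middle of the shelf's open front edge at table height, 70 in front (own -y) of the shelf's origin
- weight: the dropped ring weight: brass ring 56 across, bore 28 across right through, 12 high, about 0.2 kg, lying flat on the table close to the shelf's back rail (3 to 9 gap behind it, too narrow for the probe's pin); origin at the centre of its underside
- table: the white table top, its surface at height 0; origin below it
- block: wooden rest block fixed to the table, 70 (own x) x 18 x 30 high, origin at the centre of its underside; the probe's handle lies along it at the start
- probe: flat probe, its handle level on the wooden block at the start. Own +x points from handle to pin. Orange handle 90 long (own x) x 22 wide x 30 high, origin at the centre of its underside; 0.15 kg in all. A steel blade 24 wide, 4 thick leaves the handle's front 4 above its underside; 155 ahead of the origin a round pin, 10 across, points 16 down from the blade (see probe_end for its bend)
- probe_end (a point): point level with the handle's underside, 167 ahead (own x) of the probe's origin, where the blade ends in plan; it does not follow the bend. The blade is stiff but bent up or down, differently each time and not measured: the pin's lower end lies anywhere from 3 to 22 below the handle's underside, so it must be found by touch
- scale: grey bench scale fixed to the table, base 220 (own x) x 190 (own y) x 35 high, origin at the centre of its underside; the steel pan on it is 150 (own x) x 170 (own y) and its flat top is 47 above the table
- scale_pan (a point): centre of the top face of the scale's pan, 47 above the table
- jar_a: jar with a red lid on the shelf, 58 across, 95 high, origin at the centre of its underside; to be left alone
- jar_b: amber jar with a yellow lid on the shelf, 58 across, 85 high, origin at the centre of its underside; to be left alone
- sauce: red sauce bottle on the table, 60 across, 170 high, origin at the centre of its underside; to be left alone
- tin: tin with a blue label on the table, 72 across, 100 high, origin at the centre of its underside; to be left alone
- carton: white carton on the table, 50 x 100 x 160 high, origin at the centre of its underside; to be left alone
- tea_box: yellow box on the table, 60 x 120 x 80 high, origin at the centre of its underside; to be left alone
- small_weight: smaller brass ring on the table, 38 across, 10 high, origin at the centre of its underside; to be left alone

How it is judged:
On the way, in this order (a step that is already met when the one before it is completed fails the run):
1. under the shelf the probe pulls on the ring while its pin bears on the table (ring still at least 40 mm inside the front) (contact force between probe and weight above 0.2 N and contact force between probe and table above 0.4 N and y of weight in the frame of shelf above -0.03 m), for 0.15 s.
2. the ring lies on the table fully out in front of the shelf (its centre at least 30 mm before the open front) (y of weight in the frame of shelf below -0.1 m and height (world z) of weight below 0.006 m), for 0.1 s.
At the end, for the whole second after the job is handed in: The ring rests flat (within 0.1 rad) on the scale's pan with its centre within 40 mm of the pan's centre, at rest. The probe lies at rest on the table or its block (handle's underside centre below 35 mm), its handle and its end at least 15 mm in front of the shelf's open front (horizontal distance between weight and scale_pan below 0.04 m and z of weight in the frame of scale_pan between -0.003 and 0.004 m and angle between weight's own z axis and vertical below 0.1 rad and linear speed of each of weight, probe below 0.02 m/s and height (world z) of probe below 0.035 m and y of each of probe, probe_end in the frame of shelf below -0.085 m); the robot touches nothing.
It fails at once if the probe presses on the table or the ring with more than 12 N while its end is under the shelf ((contact force between probe and table above 12 N or contact force between probe and weight above 12 N) and y of probe_end in the frame of shelf above -0.07 m).
It fails at once if the probe pushes on the shelf with more than 8 N (contact force between probe and shelf above 8 N).
It fails at once if the robot pushes on the shelf with more than 8 N (contact force between any of the arm, the fingers and shelf above 8 N).
It fails at once if the ring is dropped or flung: faster than 0.4 m/s when more than 40 mm from the grasp point (linear speed of weight above 0.4 m/s and distance between weight and the grasp point above 0.04 m).
It fails at once if a bystander is moved by more than 20 mm (distance of any of jar_a, jar_b, sauce, tin, carton, tea_box, small_weight from where it was at the start of the episode above 0.02 m).
It also fails if it takes over 61 s, if anything falls off the work surface, if the arm or the gripper's body presses on something with over 40 N, if the wrist force passes 120 N, or if a joint passes its speed limit or range.

ROBOT

A 7-joint arm with a two-finger parallel gripper is mounted at the origin on the work surface. World frame = base frame: x ahead of the robot, y to its left, z up, the work surface at z = 0. Lengths are in m, angles in rad, forces in N, time in s.
With the tool pointing down it reaches from about 0.4 to 0.85 m from the base axis. Payload 10.4 kg.
Tool frame: the origin (TCP) lies on the centre line of the jaws, within the pads' length; the fingertips stand ahead of it and the grasp point (between the pads) lies 5 mm behind it (bot.finger_overhang is the z of the fingertips in the tool frame, in m); z points along the fingers, y is the line along which they close (so a half turn about z gives the same grasp; the last joint's range is limited). The gripper opens to 87 mm and grips with 3 to 60 N. Pads are 19 mm wide; open, the fingers measure 117 mm over their backs; the gripper's body (75 mm by 190 mm) begins 51 mm behind the grasp point.
Start: joints at [-1.299, 0.332, -0.065, 1.46, 0.022, 1.35, -0.088], TCP at [0.182, 0.598, 0.237] pointing down, gripper open.
Joint ranges: [-2.6, 2.6], [-0.5, 2.12], [-1.47, 1.34], [0.16, 2.42], [-1.27, 4.41], [0.06, 2.06], [-2.6, 2.6]. Speed limits (rad/s): [2.22, 2.22, 2.79, 2.79, 3.14, 3.14, 3.14].

INTERFACE

Orientations are given as a unit quaternion [w, x, y, z].
In Python, from plant import bot, viewer gives the robot as it stands. The module is installed in compiled form; this text tells all that it offers.
- The arm moves only by the tool servo_tool, never from a script. Its argument "steps" is a list that holds one entry, the list of rows, each a list of 4 numbers: the shift along the world's x, y, z in mm, then the turn about the world's z in rad. A call has 1 to 12 rows; each row is the pose to reach, as a shift and turn from the pose commanded when the call began; what a row does not reach only later rows make up. A row lasts 1/10 s, in which the tool goes at most 50 mm and 8.59 degrees, less where a joint would pass 70% of its speed; a pose out of reach is approached as far as the arm can. A call with a gripper value outside its range is refused whole. "grip" is the closure in counts, from 0 (fully open) to 255 (shut), set as the call begins (left out, the last holds). The fingers move at their own pace and stop on an object; the grip force is fixed at half the most. Time passes only in rows, so rows that repeat a pose let the fingers close. It gives the time, the measured TCP pose, the force, the opening and the grip force at its end, in the units of the state.
- bot.observe(): the state, without advancing time (a new reading comes with each control period).
- viewer.camera(name): name is "side" or "top"; returns a dict with "pixels" (480x640x3 uint8, blue, green, red), "z_map" (480x640 float32, m along the optical axis (not along the pixel's ray), 0 where there is no reading), "camera_matrix" (3x3 intrinsics, pixels), "world_from_camera" (4x4, takes a point from camera to world coordinates). Camera axes: x right, y down, z forward; pixel columns grow to the right and rows downward; lengths in m; the calibration is good to about 2 mm. A picture is of the moment at which its call begins.
- bot.job_done(): hands the job in; it is judged then, once.
The state is a dict: "time": time; "joints": joint angles; "joint_vel": joint speeds; "tau": joint torques, N m; "position": TCP position; "orientation": TCP orientation; "contact_force": force on the tool from outside, world axes, zero at the start; "wrist_torque": the same for the moment, N m; "opening": finger opening in m; "grasp_force": force on a finger pad.
Only numpy, scipy, OpenCV 4.12 (cv2) and the standard library are available. Lean on these libraries where they do the work, as an engineer would, in place of code of your own. Each camera call takes 0.05 s, during which the arm holds its last target. There are 200 camera calls.

## Working session

There is one attempt and no reset: what is moved stays moved. The work goes in short steps, Python scripts to look and compute and a tool call to move; the robot and the scene stay as the last step left them, time stands still between calls to the robot, and variables do not carry over. Pictures are saved under pics/ and viewed, at most 10 in all, crops included, and the job is handed in when it is done.

Besides the shell and the picture viewer there is one more tool, called after "Emit:" as a command line: name --argument value ..., lists and objects as JSON in quotes. servo_tool: Moves the arm, as the interface text tells. Its arguments: {"type":"object","properties":{"steps":{"type":"array"},"grip":{"type":"number"}},"required":["steps"]}

```bash
mkdir -p pics; cat > h.py <<'E'
import numpy as np, cv2
from plant import bot, viewer
def snap(n,tag):
    c=viewer.camera(n); cv2.imwrite(f'pics/{tag}.png',c['pixels']); np.savez(f'{tag}.npz',**c); return c
def P(c,u,v,z=None):
    K=c['camera_matrix'];T=c['world_from_camera']
    r=np.linalg.inv(K)@[u,v,1]
    if z is None: p=r*c['z_map'][int(v),int(u)]; return T[:3,:3]@p+T[:3,3]
    d=T[:3,:3]@r; o=T[:3,3]; return o+d*(z-o[2])/d[2]
E
python3 - <<'E'
from h import *
snap('top','top1');snap('side','side1')
s=bot.observe();print({k:np.round(v,3) for k,v in s.items()},bot.finger_overhang)
E
```

```text
{'time': np.float64(0.1), 'joints': array([-1.299,  0.333, -0.065,  1.461,  0.022,  1.35 , -0.089]), 'joint_vel': array([-0.   , -0.001,  0.   , -0.   ,  0.001,  0.   , -0.   ]), 'tau': array([ 2.0000e-03, -6.2455e+01,  2.5000e-02, -3.9071e+01, -6.1000e-02,
        3.7000e-02,  0.0000e+00]), 'position': array([0.181, 0.598, 0.236]), 'orientation': array([-0.   ,  0.147,  0.989, -0.001]), 'contact_force': array([-0.147,  0.42 ,  0.545]), 'wrist_torque': array([ 0.048, -0.017, -0.005]), 'grasp_force': np.float64(0.0), 'opening': np.float64(0.087)} 0.014
```

View pics/top1.png

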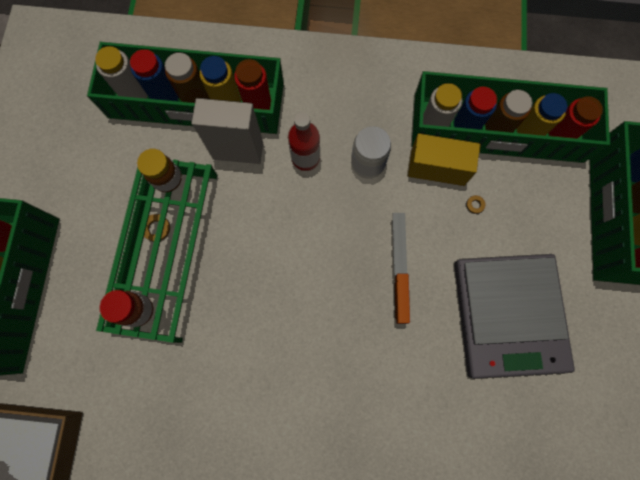

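View pics/side1.png

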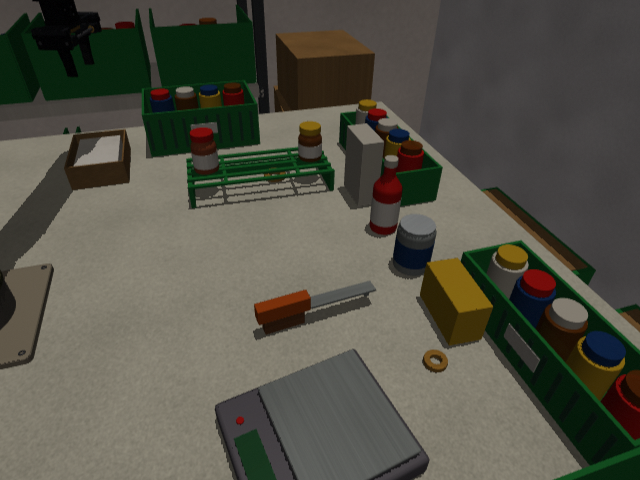

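The top picture shows the shelf on the left (about 100–215, 160–340), with the ring at about (157,228). The probe runs from (402,323) to (399,213), the scale pan is near (517,300), and the scene's +x points up. I'll enlarge the shelf and the probe.

```bash
python3 - <<'E'
from h import *
c=np.load('top1.npz');im=c['pixels']
a=cv2.resize(im[150:350,90:230],None,fx=3,fy=3,interpolation=cv2.INTER_CUBIC)
b=cv2.resize(im[205:335,375:430],None,fx=4.6,fy=4.6,interpolation=cv2.INTER_CUBIC)[:598]
a=cv2.copyMakeBorder(a,0,0,0,0,0); h=max(len(a),len(b))
f=lambda x:cv2.copyMakeBorder(x,0,h-len(x),0,0,cv2.BORDER_CONSTANT)
cv2.imwrite('pics/crop1.png',np.clip(np.hstack([f(a),f(b)]).astype(float)*1.6,0,255))
for n,u,v,z in [('F far',214,166,.056),('B far',163,160,.056),('F near',181,340,.056),('B near',101,330,.056),('ring',157,228,.012),
 ('handle rear',403,322,.06),('handle front',402,275,.06),('blade end',399,213,.04),('panTL',467,261,.047),('panTR',553,256,.047),('panBL',476,345,.047),('panBR',566,340,.047),('sw',476,205,.01)]:
    print(n,P(c,u,v,z).round(3),P(c,u,v).round(3))
print(c['world_from_camera'].round(3))
E
```

```text
F far [0.721 0.225 0.056] [0.741 0.241 0.001]
B far [0.723 0.325 0.056] [0.69  0.289 0.144]
F near [0.39  0.233 0.056] [0.389 0.247 0.008]
B near [0.393 0.377 0.056] [0.393 0.377 0.056]
ring [0.597 0.329 0.012] [0.587 0.311 0.057]
handle rear [ 0.46  -0.157  0.06 ] [ 0.46  -0.157  0.06 ]
handle front [ 0.544 -0.15   0.06 ] [ 0.544 -0.15   0.061]
blade end [ 0.667 -0.14   0.04 ] [ 0.669 -0.141  0.034]
panTL [ 0.584 -0.271  0.047] [ 0.587 -0.275  0.035]
panTR [ 0.61  -0.432  0.047] [ 0.613 -0.437  0.036]
panBL [ 0.433 -0.292  0.047] [ 0.433 -0.296  0.035]
panBR [ 0.458 -0.453  0.047] [ 0.458 -0.46   0.033]
sw [ 0.708 -0.297  0.01 ] [ 0.712 -0.3   -0.001]
[[ 0.098 -0.969  0.226  0.402]
 [-0.995 -0.097  0.017 -0.021]
 [ 0.005 -0.227 -0.974  0.905]
 [ 0.     0.     0.     1.   ]][ WARN:0@0.532] global loadsave.cpp:1063 imwrite_ Unsupported depth image for selected encoder is fallbacked to CV_8U.
```

View pics/crop1.png

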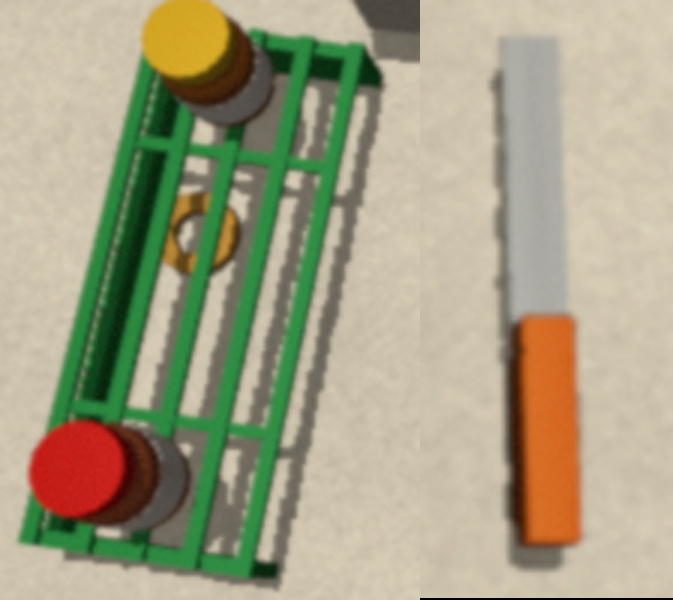

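The enlarged crop puts the ring at (156,228). The shelf's front corners are at about (211,166) and (173,342). The probe axis runs from (403.7,322.4) to (398.5,213.3).

```bash
python3 - <<'E'
from h import *
c=np.load('top1.npz')
q=lambda u,v,z:P(c,u,v,z)[:2]
A=q(211,165.7,.056);B=q(173.3,342.3,.056);C=q(97.3,330,.056)
print('front far,near,back near',A,B,C,np.linalg.norm(A-B),np.linalg.norm(C-B))
x=(A-B)/np.linalg.norm(A-B);y=np.array([-x[1],x[0]]);O=(A+B)/2+.07*y
print('yaw',np.arctan2(x[1],x[0]),'O',O, (C-B)@x,(C-B)@y)
# yellow/brass ring fit via mask
hsv=cv2.cvtColor(c['pixels'],cv2.COLOR_BGR2HSV)
m=cv2.inRange(hsv,(12,120,60),(28,255,255));m2=m.copy();m2[:]=0;m2[208:246,138:178]=m[208:246,138:178]
pts=np.argwhere(m2)[:,::-1]; (u,v),r=cv2.minEnclosingCircle(cv2.convexHull(pts)); print('circ',u,v,r,len(pts))
R=q(u,v,.012);R2=q(156,228,.012);print('ring',R,R2,'shelf frame',[( (r-O)@x,(r-O)@y) for r in (R,R2)])
h0=q(403.7,322.4,.06);h1=q(402.8,273.9,.06);e=q(398.5,213.3,.036)
print('handle',h0,h1,(h0+h1)/2,np.arctan2(*(h1-h0)[::-1]),np.arctan2(*(e-h0)[::-1]),np.linalg.norm(e-(h0+h1)/2))
for v in range(213,275,10):
    p=P(c,398.5+(v-213)*.058,v);print(p.round(4))
E
```

```text
front far,near,back near [0.72079765 0.23046293] [0.38433781 0.24540766] [0.39216136 0.38347353] 0.3367915783307171 0.1382873566600911
yaw -0.04438839211618705 O [0.5556739  0.30786634] 0.0016893361214580073 0.13827703770150698
circ 155.13909912109375 227.481201171875 14.023271560668945 231
ring [0.59799373 0.33282941] [0.5971216  0.33095508] shelf frame [(np.float64(0.04117044217807681), np.float64(0.02681637419621089)), (np.float64(0.040382338035970446), np.float64(0.02490518574530959))]
handle [ 0.45904168 -0.15823885] [ 0.54608767 -0.15126922] [ 0.50256467 -0.15475404] 0.07989792225712035 0.09012129096450978 0.16574134527925002
[ 0.6672 -0.1389  0.0394]
[ 0.6478 -0.1415  0.0378]
[ 0.6281 -0.1438  0.0381]
[ 0.6088 -0.1463  0.0373]
[ 0.5894 -0.1485  0.0379]
[ 0.5702 -0.1507  0.0387]
[ 0.5482 -0.1502  0.0565]
```

Emit:
servo_tool --steps '[[[30, -40, 0, 0.04], [60, -75, 0, 0.08], [85, -115, 0, 0.12], [115, -155, 0, 0.16], [140, -195, 0, 0.2], [170, -235, 0, 0.24], [195, -270, 0, 0.28], [219, -300, 0, 0.32], [235, -345, 0, 0.38], [245, -390, 0, 0.38], [255, -435, 0, 0.38], [265, -480, 0, 0.38]]]' --grip 60

```text
time: 1.3
position: [0.4465, 0.1161, 0.2364]
orientation: [-0.0, -0.043, 0.999, 0.0]
contact_force: [0.2, -1.1, 0.2]
opening: 0.0665
grasp_force: 0.0
```

Emit:
servo_tool --steps '[[[10, -45, 0, 0], [20, -90, 0, 0], [30, -135, 0, 0], [40, -180, 0, 0], [48, -220, 0, 0], [56, -265, -40, 0], [56, -273, -85, 0], [56, -273, -120, 0], [56, -273, -120, 0]]]'

```text
time: 2.2
position: [0.499, -0.1548, 0.112]
orientation: [-0.004, -0.042, 0.999, 0.0]
contact_force: [1.0, -0.4, 0.1]
opening: 0.0663
grasp_force: 0.0
```

```bash
python3 - <<'E'
from h import *
s=bot.observe();q=s['orientation'];print(s['time'],s['position'].round(4),s['joints'].round(3),2*np.arctan2(q[2],q[1])-np.pi/2+0,s['opening'],s['contact_force'])
E
```

```text
2.2 [ 0.499  -0.1548  0.112 ] [-0.343  0.25   0.631  1.9   -0.166  1.052  2.012] 1.654712850152952 0.06632498761638612 [ 0.9675465  -0.36361869  0.1102573 ]
```

Joint 7 would run out of range on the later turn, so I'll use the half-turned grasp.

Emit:
servo_tool --steps '[[[0, 0, 0, -0.145], [0, 0, 0, -0.29], [0, 0, 0, -0.435], [0, 0, 0, -0.58], [0, 0, 0, -0.725], [0, 0, 0, -0.87], [0, 0, 0, -1.015], [0, 0, 0, -1.16], [0, 0, 0, -1.305], [0, 0, 0, -1.45], [0, 0, 0, -1.595], [0, 0, 0, -1.74]]]'

```text
time: 3.4
position: [0.5036, -0.1541, 0.1186]
orientation: [0.0, 0.738, 0.675, 0.001]
contact_force: [1.4, 0.0, -0.9]
opening: 0.0662
grasp_force: 0.0
```

Emit:
servo_tool --steps '[[[0, 0, 0, -0.145], [0, 0, 0, -0.29], [0, 0, 0, -0.435], [0, 0, 0, -0.58], [0, 0, 0, -0.725], [0, 0, 0, -0.87], [0, 0, 0, -1.015], [0, 0, 0, -1.16], [0, 0, 0, -1.305], [0, 0, 0, -1.4], [0, 0, 0, -1.4]]]'

```text
time: 4.5
position: [0.5035, -0.1539, 0.1179]
orientation: [-0.0, 0.999, 0.044, 0.0]
contact_force: [-0.4, 0.4, 0.3]
opening: 0.0665
grasp_force: 0.0
```

```bash
python3 - <<'E'
from h import *
s=bot.observe();q=s['orientation'];print(s['time'],s['position'].round(4),s['joints'].round(3),2*np.arctan2(q[2],q[1])-np.pi/2+0,q,s['opening'],s['contact_force'])
E
```

```text
4.5 [ 0.5035 -0.1539  0.1179] [-0.789  0.463  1.232  1.908 -0.488  1.119 -0.849] -1.483645354403729 [-4.46824169e-04  9.99050541e-01  4.35616885e-02  4.42844406e-04] 0.06645736282870202 [-0.41420328  0.4144267   0.31771329]
```

Emit:
servo_tool --steps '[[[-1, -1, -35, 0], [-1, -1, -60, 0], [-1, -1, -70, 0], [-1, -1, -70, 0]]]'

```text
time: 4.9
position: [0.5015, -0.1555, 0.0465]
orientation: [-0.0, 0.999, 0.044, -0.001]
contact_force: [0.1, 0.8, 0.2]
opening: 0.0664
grasp_force: 0.0
```

Emit:
servo_tool --steps '[[[0, 0, 0, 0], [0, 0, 0, 0], [0, 0, 0, 0], [0, 0, 0, 0], [0, 0, 0, 0], [0, 0, 0, 0]]]' --grip 255

```text
time: 5.5
position: [0.5016, -0.1559, 0.0467]
orientation: [0.0, 0.999, 0.043, 0.0]
contact_force: [-0.9, -0.3, 0.1]
opening: 0.0268
grasp_force: 0.0
```

Emit:
servo_tool --steps '[[[0, 0, 25, 0], [0, 0, 50, 0], [0, 0, 50, 0]]]'

```text
time: 5.8
position: [0.5029, -0.1566, 0.0989]
orientation: [0.0, 0.999, 0.043, 0.002]
contact_force: [-0.5, 0.2, -1.5]
opening: 0.0214
grasp_force: 30.0
```

```bash
python3 - <<'E'
from h import *
s=bot.observe();print(s['time'],s['position'].round(4),s['joints'].round(3),s['opening'],s['contact_force'].round(2),s['wrist_torque'].round(3))
E
```

```text
5.8 [ 0.5029 -0.1566  0.0989] [-0.758  0.484  1.199  1.927 -0.514  1.082 -0.828] 0.021358148787819022 [-0.54  0.16 -1.52] [ 0.     0.194 -0.01 ]
```

Emit:
servo_tool --steps '[[[0, 0, 0, 0.13], [0, 0, 0, 0.26], [0, 5, 0, 0.39], [0, 10, 0, 0.52], [0, 20, 0, 0.65], [5, 35, 0, 0.78], [15, 55, 0, 0.91], [25, 75, 0, 1.04], [35, 95, 0, 1.17], [45, 115, 0, 1.3], [60, 140, 0, 1.43], [70, 165, 0, 1.44]]]'

```text
time: 7.0
position: [0.5718, 0.0102, 0.0958]
orientation: [-0.0, 0.722, 0.692, -0.0]
contact_force: [0.0, -0.7, -1.4]
opening: 0.0215
grasp_force: 30.0
```

Emit:
servo_tool --steps '[[[11, 18, -10, 0], [11, 18, -20, 0], [11, 18, -20, 0]]]'

```text
time: 7.3
position: [0.5813, 0.0274, 0.0746]
orientation: [-0.001, 0.723, 0.691, -0.002]
contact_force: [-0.2, -0.8, -1.8]
opening: 0.0216
grasp_force: 30.0
```

```bash
python3 - <<'E'
from h import *
s=bot.observe();q=s['orientation'];print(s['time'],s['position'].round(4),s['joints'].round(3),2*np.arctan2(q[2],q[1])-np.pi/2,s['contact_force'].round(2),s['wrist_torque'].round(3))
c=snap('top','top2');snap('side','side2')
im=c['pixels']; a=cv2.resize(im[150:350,90:360],None,fx=2.9,fy=2.9,interpolation=cv2.INTER_CUBIC)
cv2.imwrite('pics/crop2.png',cv2.convertScaleAbs(a,alpha=1.6))
E
```

```text
7.3 [0.5813 0.0274 0.0746] [-0.742  0.48   0.773  1.786 -0.383  1.036  0.129] -0.04560533932312194 [-0.18 -0.77 -1.78] [-0.201  0.095 -0.049]
```

View pics/crop2.png

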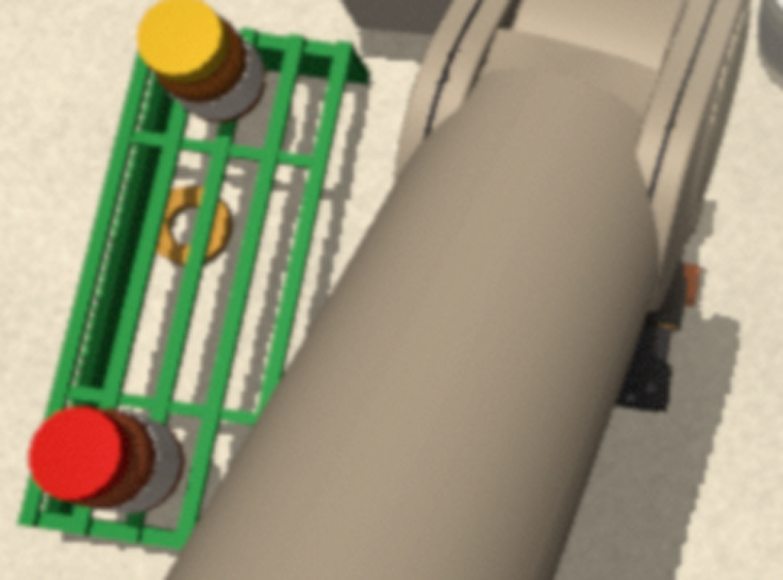

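The arm hides the probe from above. The ring is confirmed at pixel (155.5,228). Next I'll check the side view for the pin height.

```bash
python3 - <<'E'
from h import *
im=np.load('side2.npz')['pixels']
cv2.imwrite('pics/crop3.png',cv2.convertScaleAbs(cv2.resize(im[100:290,180:440],None,fx=3,fy=3,interpolation=cv2.INTER_CUBIC),alpha=1.6))
E
```

```text
(no output)
```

View pics/crop3.png

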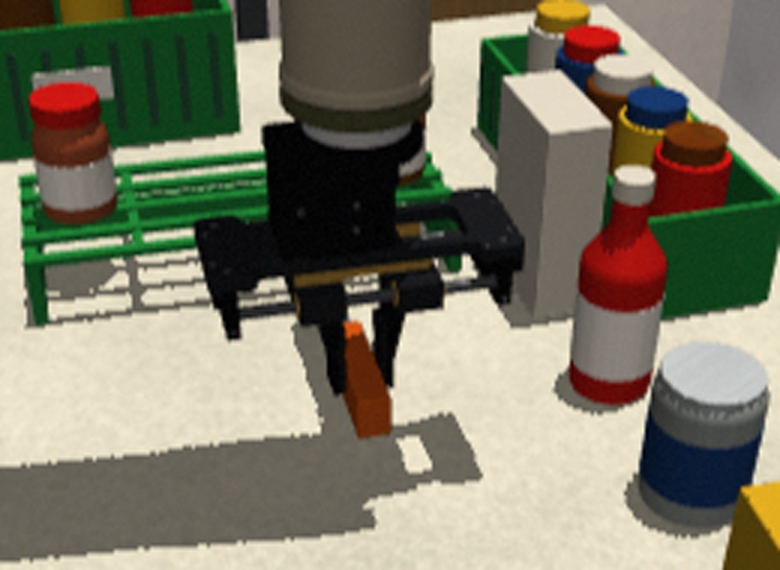

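Emit:
servo_tool --steps '[[[2, 0, -15, 0], [2, 0, -30, 0], [2, 0, -30, 0], [2, 0, -30, 0]]]'

```text
time: 7.8
position: [0.5841, 0.0267, 0.046]
orientation: [-0.0, 0.723, 0.691, -0.001]
contact_force: [-0.6, 0.9, -1.3]
opening: 0.0218
grasp_force: 30.0
```

```bash
cat > o.py <<'E'
from h import *
s=bot.observe();q=s['orientation'];print(s['time'],s['position'].round(4),'yaw',round(2*np.arctan2(q[2],q[1])-np.pi/2,4),s['contact_force'].round(2),s['wrist_torque'].round(3),s['joints'].round(2))
E
python3 o.py
```

```text
7.8 [0.5841 0.0267 0.046 ] yaw -0.0447 [-0.62  0.92 -1.34] [-0.133  0.005  0.008] [-0.72  0.52  0.75  1.8  -0.42  0.99  0.16]
```

The side view shows the handle held level near its middle, with the gripper body clear of the carton and the sauce bottle. Now I'll descend to find the table.

Emit:
servo_tool --steps '[[[0, 0, -3, 0], [0, 0, -5, 0], [0, 0, -5, 0], [0, 0, -5, 0]]]'

```text
time: 8.2
position: [0.5848, 0.0271, 0.0418]
orientation: [0.0, 0.723, 0.691, 0.0]
contact_force: [-0.5, 0.5, -2.3]
opening: 0.0216
grasp_force: 30.0
```

```bash
python3 o.py
```

```text
8.2 [0.5848 0.0271 0.0418] yaw -0.044 [-0.49  0.53 -2.35] [-0.093  0.015 -0.022] [-0.71  0.53  0.74  1.8  -0.42  0.98  0.16]
```

Emit:
servo_tool --steps '[[[0, 0, -3, 0], [0, 0, -3, 0], [0, 0, -3, 0]]]'

```text
time: 8.5
position: [0.5847, 0.0269, 0.0387]
orientation: [0.0, 0.723, 0.691, 0.0]
contact_force: [0.1, -1.7, 1.1]
opening: 0.0216
grasp_force: 30.0
```

```bash
python3 o.py
```

```text
8.5 [0.5847 0.0269 0.0387] yaw -0.0443 [ 0.07 -1.75  1.12] [-0.086 -0.038 -0.   ] [-0.71  0.53  0.74  1.8  -0.43  0.97  0.16]
```

Emit:
servo_tool --steps '[[[0, 0, -3, 0], [0, 0, -3, 0], [0, 0, -3, 0]]]'

```text
time: 8.8
position: [0.5846, 0.0269, 0.0355]
orientation: [0.0, 0.723, 0.691, 0.0]
contact_force: [-0.2, -2.3, 0.9]
opening: 0.0218
grasp_force: 30.0
```

```bash
python3 o.py
```

```text
8.8 [0.5846 0.0269 0.0355] yaw -0.0442 [-0.22 -2.27  0.91] [-0.199 -0.045 -0.094] [-0.71  0.54  0.74  1.8  -0.43  0.97  0.16]
```

Emit:
servo_tool --steps '[[[0, 0, 1, 0], [0, 0, 1, 0], [0, 0, 1, 0]]]'

```text
time: 9.1
position: [0.5845, 0.0273, 0.0365]
orientation: [-0.0, 0.722, 0.691, 0.0]
contact_force: [-0.3, -0.4, -0.1]
opening: 0.0217
grasp_force: 30.0
```

```bash
python3 o.py
```

```text
9.1 [0.5845 0.0273 0.0365] yaw -0.0437 [-0.28 -0.44 -0.06] [-0.065 -0.048 -0.082] [-0.71  0.54  0.74  1.8  -0.43  0.97  0.16]
```

Emit:
servo_tool --steps '[[[0, 0, 1, 0], [0, 0, 1, 0], [0, 0, 1, 0]]]'

```text
time: 9.4
position: [0.5844, 0.0272, 0.0375]
orientation: [-0.0, 0.722, 0.691, -0.0]
contact_force: [-0.4, -0.6, -1.2]
opening: 0.0216
grasp_force: 30.0
```

```bash
python3 o.py
```

```text
9.4 [0.5844 0.0272 0.0375] yaw -0.0437 [-0.39 -0.62 -1.22] [-0.111  0.051 -0.003] [-0.71  0.54  0.74  1.8  -0.43  0.97  0.16]
```

Emit:
servo_tool --steps '[[[0, 0, 2, 0], [0, 0, 2, 0], [0, 0, 2, 0]]]'

```text
time: 9.7
position: [0.5846, 0.0271, 0.0397]
orientation: [0.0, 0.722, 0.691, 0.0]
contact_force: [-0.2, -0.3, -1.3]
opening: 0.0217
grasp_force: 30.0
```

```bash
python3 o.py
```

```text
9.7 [0.5846 0.0271 0.0397] yaw -0.0439 [-0.18 -0.27 -1.33] [-0.096  0.091  0.015] [-0.71  0.53  0.74  1.8  -0.43  0.97  0.16]
```

Emit:
servo_tool --steps '[[[0, 0, 7, 0], [0, 0, 13, 0], [0, 15, 13, 0], [1, 30, 13, 0], [2, 50, 13, 0], [3, 70, 13, 0], [4, 90, 13, 0], [5, 110, 13, 0], [5, 125, 13, 0], [6, 140, 13, 0], [6, 150, 13, 0], [6, 150, 13, 0]]]'

```text
time: 10.9
position: [0.5904, 0.179, 0.0524]
orientation: [-0.0, 0.722, 0.692, 0.0]
contact_force: [-0.7, 0.1, -0.6]
opening: 0.0217
grasp_force: 30.0
```

```bash
python3 o.py; python3 - <<'E'
from h import *
a=snap('top','top3')['pixels'];b=snap('side','side3')['pixels']
a=cv2.resize(a[150:290,100:260],None,fx=2.5,fy=2.5,interpolation=cv2.INTER_CUBIC)
b=cv2.resize(b[110:250,180:340],None,fx=2.5,fy=2.5,interpolation=cv2.INTER_CUBIC)
cv2.imwrite('pics/crop4.png',cv2.convertScaleAbs(np.hstack([a,b]),alpha=1.8))
E
```

```text
10.9 [0.5904 0.179  0.0524] yaw -0.0418 [-0.68  0.13 -0.63] [-0.114  0.031 -0.023] [-0.91  0.57  0.71  1.71 -0.43  1.03 -0.09]
```

View pics/crop4.png

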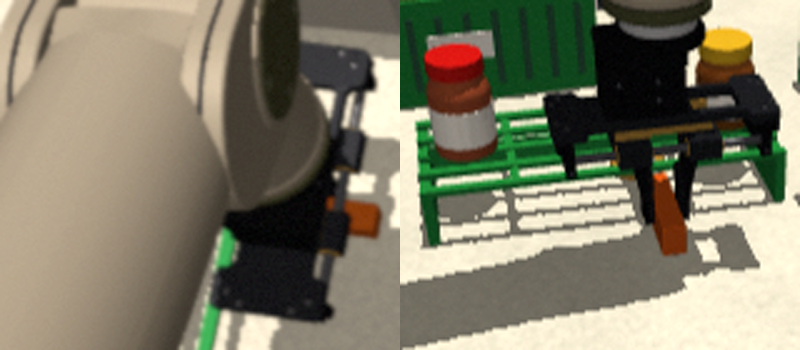

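The arm hides the tip from both cameras, so I'll lower gently and watch the force. If the pin lands on the ring, contact would come at a TCP height of about 0.049.

Emit:
servo_tool --steps '[[[0, -1, -3, 0], [0, -1, -6, 0], [0, -1, -8, 0], [0, -1, -8, 0], [0, -1, -8, 0]]]'

```text
time: 11.5
position: [0.5906, 0.1759, 0.0445]
orientation: [0.0, 0.723, 0.691, -0.0]
contact_force: [-0.5, 0.4, -1.3]
opening: 0.0218
grasp_force: 30.0
```

```bash
python3 o.py
```

```text
11.5 [0.5906 0.1759 0.0445] yaw -0.0442 [-0.45  0.36 -1.32] [-0.146  0.073 -0.001] [-0.9   0.58  0.71  1.71 -0.43  1.01 -0.09]
```

Emit:
servo_tool --steps '[[[0, 0, -3, 0], [0, 0, -5, 0], [0, 0, -6, 0], [0, 0, -6, 0], [0, 0, -6, 0]]]'

```text
time: 12.0
position: [0.5906, 0.1761, 0.0386]
orientation: [0.0, 0.722, 0.691, 0.0]
contact_force: [0.3, -0.1, -1.2]
opening: 0.0217
grasp_force: 30.0
```

```bash
python3 o.py
```

```text
12.0 [0.5906 0.1761 0.0386] yaw -0.044 [ 0.25 -0.15 -1.21] [-0.073  0.044 -0.027] [-0.9   0.59  0.7   1.71 -0.44  1.   -0.08]
```

Emit:
servo_tool --steps '[[[0, 0, -1, 0], [0, 0, -2, 0], [0, 0, -3, 0], [0, 0, -3, 0], [0, 0, -3, 0]]]'

```text
time: 12.5
position: [0.5907, 0.1759, 0.0357]
orientation: [0.0, 0.723, 0.691, 0.0]
contact_force: [-1.0, -1.2, 0.0]
opening: 0.0216
grasp_force: 30.0
```

```bash
python3 o.py
```

```text
12.5 [0.5907 0.1759 0.0357] yaw -0.0441 [-0.99 -1.2   0.04] [-0.165  0.076  0.045] [-0.9   0.59  0.7   1.72 -0.44  1.   -0.08]
```

Emit:
servo_tool --steps '[[[0, -3, 0, 0], [0, -6, 0, 0], [0, -9, 0, 0], [0, -12, 0, 0], [-1, -16, 0, 0], [-1, -20, 0, 0], [-1, -24, 0, 0], [-1, -28, 0, 0], [-1, -32, 0, 0], [-2, -36, 0, 0]]]'

```text
time: 13.5
position: [0.5887, 0.1397, 0.0356]
orientation: [0.0, 0.723, 0.691, 0.0]
contact_force: [-0.5, 2.7, -0.0]
opening: 0.0219
grasp_force: 30.0
```

```bash
python3 o.py
```

```text
13.5 [0.5887 0.1397 0.0356] yaw -0.0442 [-0.51  2.68 -0.04] [ 0.795 -0.077 -0.009] [-0.86  0.57  0.71  1.75 -0.44  0.99 -0.02]
```

Emit:
servo_tool --steps '[[[0, -4, 0, 0], [0, -8, 0, 0], [0, -12, 0, 0], [-1, -17, 0, 0], [-1, -23, 0, 0], [-1, -30, 0, 0], [-2, -37, 0, 0], [-2, -44, 0, 0], [-2, -51, 0, 0], [-3, -58, 0, 0], [-3, -65, 0, 0], [-3, -72, 0, 0]]]'

```text
time: 14.7
position: [0.5855, 0.0675, 0.0355]
orientation: [-0.0, 0.722, 0.691, -0.0]
contact_force: [-0.0, 2.9, 0.5]
opening: 0.0218
grasp_force: 30.0
```

```bash
python3 o.py
```

```text
14.7 [0.5855 0.0675 0.0355] yaw -0.044 [-0.03  2.88  0.45] [ 0.733 -0.014  0.027] [-0.77  0.54  0.73  1.79 -0.43  0.97  0.09]
```

Emit:
servo_tool --steps '[[[0, -7, 0, 0], [-1, -14, 0, 0], [-1, -22, 0, 0], [-1, -30, 0, 0], [-2, -38, 0, 0], [-2, -46, 0, 0], [-2, -54, 0, 0], [-3, -62, 0, 0], [-3, -70, 0, 0], [-3, -76, 0, 0], [-4, -80, 0, 0], [-4, -80, 0, 0]]]'

```text
time: 15.9
position: [0.5815, -0.0131, 0.0357]
orientation: [0.0, 0.723, 0.691, -0.0]
contact_force: [0.9, -0.9, 1.2]
opening: 0.0219
grasp_force: 30.0
```

```bash
python3 o.py; python3 - <<'E'
from h import *
a=snap('top','top4')['pixels'];b=snap('side','side4')['pixels']
a=cv2.resize(a[150:350,90:330],None,fx=1.65,fy=1.65,interpolation=cv2.INTER_CUBIC)
b=cv2.resize(b[110:310,180:420],None,fx=1.65,fy=1.65,interpolation=cv2.INTER_CUBIC)
cv2.imwrite('pics/crop5.png',cv2.convertScaleAbs(np.hstack([a,b]),alpha=1.8))
E
```

```text
15.9 [ 0.5815 -0.0131  0.0357] yaw -0.0451 [ 0.95 -0.91  1.22] [-0.211 -0.007 -0.009] [-0.65  0.53  0.74  1.81 -0.43  0.96  0.23]
```

View pics/crop5.png

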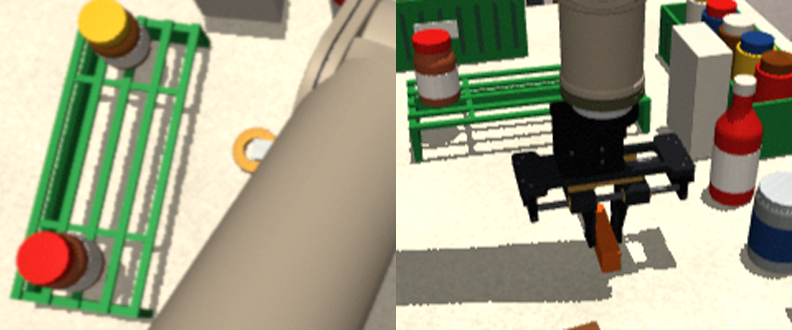

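The ring is out in front, at about pixel (244,241) in the top picture. Now I'll lift the probe and lay it down.

Emit:
servo_tool --steps '[[[0, 0, 15, 0], [0, 0, 30, 0], [-40, -15, 30, 0], [-85, -32, 30, 0], [-120, -45, 30, 0], [-131, -47, 20, 0], [-131, -47, 8, 0], [-131, -47, 2, 0], [-131, -47, -4, 0], [-131, -47, -10, 0], [-131, -47, -15, 0], [-131, -47, -15, 0]]]'

```text
time: 17.2
position: [0.4515, -0.0593, 0.022]
orientation: [-0.0, 0.723, 0.691, 0.0]
contact_force: [-10.8, 1.0, 28.8]
opening: 0.0219
grasp_force: 30.0
```

Emit:
servo_tool --steps '[[[0, 0, 0, 0], [0, 0, 0, 0], [0, 0, 0, 0], [0, 0, 0, 0], [0, 0, 30, 0], [0, 0, 75, 0], [0, 0, 120, 0], [0, 0, 120, 0]]]' --grip 0

```text
time: 18.0
position: [0.4536, -0.0592, 0.1455]
orientation: [0.002, 0.723, 0.691, 0.004]
contact_force: [1.1, 0.7, -0.4]
opening: 0.0775
grasp_force: 0.0
```

```bash
python3 o.py; python3 - <<'E'
from h import *
a=snap('top','top5')['pixels']
cv2.imwrite('pics/crop6.png',cv2.convertScaleAbs(cv2.resize(a[140:400,150:480],None,fx=2.3,fy=2.3,interpolation=cv2.INTER_CUBIC),alpha=1.6))
E
```

```text
18.0 [ 0.4536 -0.0592  0.1455] yaw -0.0448 [ 1.14  0.66 -0.39] [-0.021  0.022  0.027] [-0.9  -0.    0.95  2.05 -0.    1.09  0.01]
```

View pics/crop6.png

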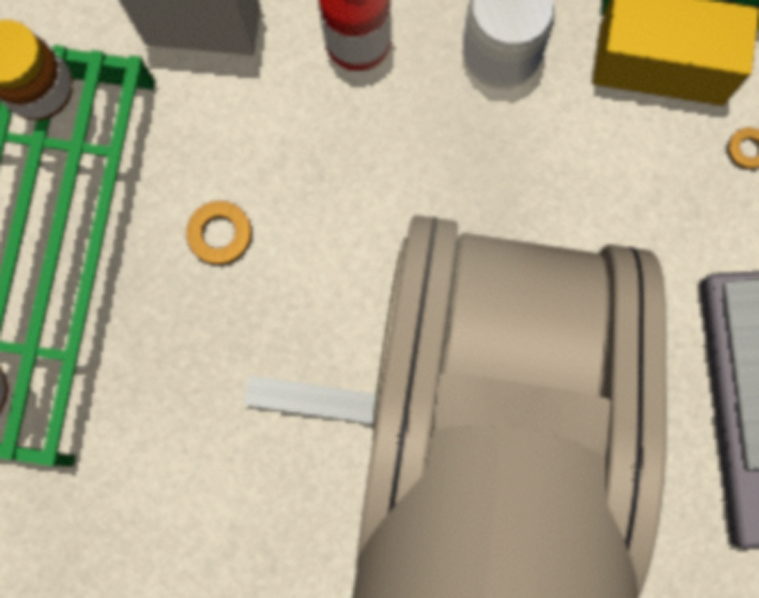

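```bash
python3 - <<'E'
from h import *
c=np.load('top5.npz')
hsv=cv2.cvtColor(c['pixels'],cv2.COLOR_BGR2HSV)
m=cv2.inRange(hsv,(12,120,60),(28,255,255));k=np.zeros_like(m);k[222:262,226:266]=m[222:262,226:266]
(u,v),r=cv2.minEnclosingCircle(np.argwhere(k)[:,::-1]);print(u,v,r,P(c,u,v,.012),P(c,245.4,241.3,.012),bot.observe()['position'])
for u,v in((245-12,241),(245,228)):print(P(c,u,v))
E
```

```text
244.757568359375 240.84091186523438 13.880302429199219 [0.58880454 0.15364414 0.012     ] [0.58801584 0.15226646 0.012     ] [ 0.45235619 -0.05841891  0.14293926]
[0.58622978 0.17652111 0.01184353]
[0.61443644 0.15662693 0.01261606]
```

Emit:
servo_tool --steps '[[[20, 35, 0, 0], [45, 70, 0, 0], [70, 108, 0, 0], [95, 145, 0, 0], [120, 182, 0, 0], [137, 212, -20, 0], [137, 212, -65, 0], [137, 212, -85, 0], [137, 212, -85, 0], [137, 212, -85, 0]]]'

```text
time: 19.05
position: [0.5874, 0.1524, 0.0551]
orientation: [0.0, 0.723, 0.691, -0.001]
contact_force: [-0.0, 0.3, 0.3]
opening: 0.0873
grasp_force: 0.0
```

```bash
python3 o.py
```

```text
19.05 [0.5874 0.1524 0.0551] yaw -0.0448 [-0.03  0.26  0.29] [-0.063  0.014  0.024] [-0.9   0.55  0.74  1.73 -0.42  1.02 -0.05]
```

Emit:
servo_tool --steps '[[[1, 0, -20, 0], [1, 0, -33, 0], [1, 0, -39, 0], [1, 0, -39, 0], [1, 0, -39, 0]]]'

```text
time: 19.55
position: [0.5889, 0.1531, 0.0173]
orientation: [0.0, 0.723, 0.691, 0.0]
contact_force: [-0.0, 0.6, -0.2]
opening: 0.0874
grasp_force: 0.0
```

Emit:
servo_tool --steps '[[[0, 0, 0, 0], [0, 0, 0, 0], [0, 0, 0, 0], [0, 0, 0, 0], [0, 0, 0, 0], [0, 0, 0, 0], [0, 0, 0, 0]]]' --grip 255

```text
time: 20.25
position: [0.5887, 0.1531, 0.0167]
orientation: [0.0, 0.723, 0.691, 0.0]
contact_force: [-0.0, 0.8, 2.0]
opening: 0.0556
grasp_force: 30.0
```

Emit:
servo_tool --steps '[[[0, 0, 20, 0], [0, 0, 50, 0], [0, 0, 85, 0], [-5, -35, 100, 0], [-10, -75, 100, 0], [-15, -115, 100, 0], [-20, -155, 100, 0], [-26, -195, 100, 0], [-31, -235, 100, 0], [-36, -275, 100, 0], [-42, -315, 100, 0], [-47, -355, 100, 0]]]'

```text
time: 21.45
position: [0.5408, -0.2033, 0.1163]
orientation: [-0.0, 0.722, 0.691, 0.0]
contact_force: [1.3, 0.5, -1.3]
opening: 0.0553
grasp_force: 30.0
```

Emit:
servo_tool --steps '[[[-5, -40, 0, 0], [-11, -80, 0, 0], [-16, -120, 0, 0], [-20, -145, 0, 0], [-21, -158, 0, 0], [-21, -160, 0, 0], [-21, -160, 0, 0], [-21, -160, 0, 0]]]'

```text
time: 22.25
position: [0.5215, -0.3599, 0.1163]
orientation: [-0.0, 0.722, 0.692, 0.0]
contact_force: [-0.0, 0.2, -2.8]
opening: 0.0557
grasp_force: 30.0
```

```bash
python3 o.py
```

```text
22.25 [ 0.5215 -0.3599  0.1163] yaw -0.0416 [-0.03  0.24 -2.83] [-0.085  0.039  0.019] [-0.09  0.57  0.85  1.61 -0.45  1.17  0.82]
```

Now lower it gently to about 1 mm above the pan, then touch.

Emit:
servo_tool --steps '[[[0, -2, -20, 0], [0, -2, -35, 0], [0, -2, -44, 0], [0, -2, -48, 0], [0, -2, -50, 0], [0, -2, -51, 0], [0, -2, -51, 0], [0, -2, -51, 0]]]'

```text
time: 23.05
position: [0.5208, -0.3641, 0.066]
orientation: [0.0, 0.723, 0.691, 0.0]
contact_force: [-0.3, -0.3, -1.4]
opening: 0.0556
grasp_force: 30.0
```

```bash
python3 o.py
```

```text
23.05 [ 0.5208 -0.3641  0.066 ] yaw -0.0441 [-0.29 -0.27 -1.4 ] [-0.13   0.065 -0.069] [-0.05  0.63  0.81  1.65 -0.5   1.09  0.85]
```

Emit:
servo_tool --steps '[[[0, 0, -1, 0], [0, 0, -1, 0], [0, 0, -1, 0]]]'

```text
time: 23.35
position: [0.5206, -0.364, 0.0646]
orientation: [0.0, 0.723, 0.691, 0.0]
contact_force: [0.1, -0.7, -1.7]
opening: 0.055
grasp_force: 30.0
```

```bash
python3 o.py
```

```text
23.35 [ 0.5206 -0.364   0.0646] yaw -0.044 [ 0.09 -0.73 -1.7 ] [-0.089  0.079  0.008] [-0.05  0.63  0.81  1.65 -0.5   1.08  0.86]
```

Emit:
servo_tool --steps '[[[0, 0, -1, 0], [0, 0, -1, 0], [0, 0, -1, 0]]]'

```text
time: 23.65
position: [0.5206, -0.364, 0.0637]
orientation: [0.0, 0.723, 0.691, 0.0]
contact_force: [0.1, -0.7, -0.6]
opening: 0.0552
grasp_force: 30.0
```

Emit:
servo_tool --steps '[[[0, 0, 0, 0], [0, 0, 0, 0], [0, 0, 0, 0], [0, 0, 0, 0], [0, 0, 0, 0], [0, 0, 20, 0], [0, 0, 60, 0], [0, 40, 100, 0], [-15, 85, 130, 0], [-15, 130, 130, 0], [-15, 175, 130, 0], [-15, 220, 130, 0]]]' --grip 0

```text
time: 24.85
position: [0.5054, -0.1417, 0.1939]
orientation: [0.0, 0.722, 0.692, 0.001]
contact_force: [1.8, 0.4, -0.1]
opening: 0.087
grasp_force: 0.0
```

Emit:
servo_tool --steps '[[[0, 45, 0, 0], [0, 90, 0, 0], [0, 135, 0, 0], [0, 180, 0, 0], [0, 220, 0, 0], [0, 220, 0, 0]]]'

```text
time: 25.45
position: [0.505, 0.0823, 0.1934]
orientation: [-0.001, 0.72, 0.694, 0.0]
contact_force: [-0.6, -0.4, -1.1]
opening: 0.0867
grasp_force: 0.0
```

```bash
python3 o.py; python3 - <<'E'
from h import *
c=snap('top','top6')
hsv=cv2.cvtColor(c['pixels'],cv2.COLOR_BGR2HSV);m=cv2.inRange(hsv,(12,120,60),(28,255,255));k=np.zeros_like(m);k[265:340,480:555]=m[265:340,480:555]
p=np.argwhere(k)[:,::-1]
if len(p): (u,v),r=cv2.minEnclosingCircle(p);print(u,v,r,P(c,u,v,.059),P(c,u+r-4,v),P(c,u-r+4,v))
E
```

```text
25.45 [0.505  0.0823 0.1934] yaw -0.0357 [-0.57 -0.4  -1.14] [-0.128  0.084  0.001] [-0.98  0.12  0.8   1.85 -0.09  1.21 -0.19]
517.5 299.5 15.700418472290039 [ 0.52019324 -0.36089014  0.059     ] [ 0.52242426 -0.38239649  0.0580609 ] [ 0.51812394 -0.33986564  0.05879986]
```

View pics/top6.png

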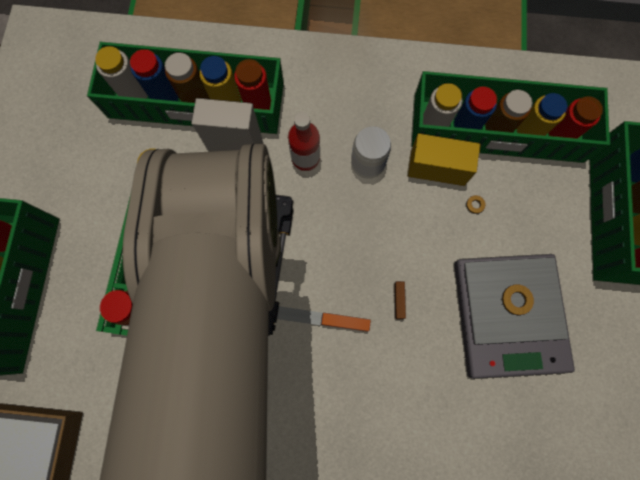

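The ring lies flat at (517.5,299.5), in the middle of the pan. The probe is on the table with its handle at about (346,322), well clear of the shelf, and the jars and other stock I can see haven't moved. I'll hand it in now.

```bash
python3 -c "
from plant import bot
print(bot.job_done())"
```

```text
the job is handed in; nothing more can be done
None
```

I handed the job in at about 25.5 s: I dragged the ring out with the pin on the table, laid the probe down clear of the shelf, and set the ring flat about 1–2 mm from the pan's centre. The hand-in returned no verdict.

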